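# Clamp the loose stave back onto the bamboo chopping board

## Robot

A 7-joint arm with a two-finger parallel gripper is mounted at the origin on the work surface. World frame = base frame: x ahead of the robot, y to its left, z up, the work surface at z = 0. Lengths are in m, angles in rad, forces in N, time in s.
With the tool pointing down it reaches from about 0.35 to 0.775 m from the base axis. Payload 3.1 kg.
Tool frame: the origin (TCP) lies on the centre line of the jaws, within the pads' length; the fingertips stand 11 mm ahead of it and the grasp point (between the pads) lies 8 mm behind it; z points along the fingers, y is the line along which they close (so a half turn about z gives the same grasp; the last joint's range is limited). The gripper opens to 85 mm and grips with 20 to 120 N. Pads are 22 mm wide; open, the fingers measure 114 mm over their backs; the gripper's body (76 mm by 85 mm) begins 54 mm behind the grasp point. The pads swing forward as they close: fully open they stand 13 mm farther back than shut.
Start: joints at [1.26, 0.311, 0.014, 1.512, -0.004, 1.319, -0.027], TCP at [0.146, -0.53, 0.242] pointing down, gripper open.
Joint ranges: [-2.7, 2.7], [-0.3, 1.91], [-1.27, 1.3], [0.12, 2.57], [-1.44, 4.58], [0.2, 2.03], [-3.05, 3.05]. Speed limits (rad/s): [2.79, 2.79, 3.14, 3.14, 3.14, 3.14, 3.14].

## Interface

Orientations are given as a unit quaternion [w, x, y, z].
In Python, from workcell import env, cams gives the robot as it stands. The module is installed in compiled form; this text tells all that it offers.
- The arm moves only by the tool move_arm, never from a script. Its argument "increments" is a list that holds one entry, the list of rows, each a list of 7 numbers: the shift along the tool's x, y, z in m, then the turn, a rotation vector about the tool's x, y, z in degrees, then the opening, from 0 (shut) to 1 (fully open). In form: [[[dx, dy, dz, rx, ry, rz, fingers], ...]]. A call has 1 to 20 rows; each row shifts and turns the commanded pose from where the row before left it, along the tool's axes as they then stand; what a row does not reach is not made up. A row lasts 1/12 s, in which the tool goes at most 41.7 mm and 7.16 degrees, less where a joint would pass 70% of its speed; a pose out of reach is approached as far as the arm can. A call with a gripper value outside its range is refused whole. The fingers move at their own pace and stop on an object; "newtons" is the grip in N (left out, the last holds). Time passes only in rows, so rows that do not move let the fingers close. It gives the time, the measured TCP pose, the force, the opening and the grip force at its end, in the units of the state.
- env.state(): the state, without advancing time (a new reading comes with each control period).
- cams.camera(name): name is "scene" or "top"; returns a dict with "pixels" (384x512x3 uint8, blue, green, red), "fx", "fy", "cx", "cy" (pixels), "dist_coeffs" ([k1, k2, p1, p2, k3] as OpenCV has them; the pictures are not rectified), "R" (3x3) and "t" (3): a world point X has camera coordinates R X + t. Camera axes: x right, y down, z forward; pixel columns grow to the right and rows downward; lengths in m; the calibration is good to about 2 mm. A picture is of the moment at which its call begins. There is no depth.
- env.job_done(): hands the job in; it is judged then, once.
The state is a dict: "clock": time; "joint_positions": joint angles; "qvel": joint speeds; "effort": joint torques, N m; "ee_pos": TCP position; "tcp_rot": TCP orientation; "force": force on the tool from outside, world axes, zero at the start; "wrist_torque": the same for the moment, N m; "grip_width": finger opening in m; "gripper_force": force on a finger pad.
Only numpy, scipy, OpenCV 4.12 (cv2) and the standard library are available. Lean on these libraries where they do the work, as an engineer would, in place of code of your own. Each camera call takes 0.05 s, during which the arm holds its last target. There are 200 camera calls.

## Task

A stave has come off the bamboo chopping board and its edge is already glued: lay it flat on the clamp's plywood bed in the gap between the clamp's thrust plate and the board, alongside the board with the ends about level, and let it go. Then pump the clamp's trigger, stroke after stroke, until the plate has pushed the stave shut against the board, and finish still holding the trigger squeezed, so that the joint is pressed firmly but without crushing the bamboo. Bring the jaw forward only by its trigger, set the stave down rather than dropping it, and leave the other things on the ledge where they are.

Things in the scene. Friction and masses are not known exactly. Their poses are not given: they have to be found in the camera images.
- clamp: clamp that works like a caulking gun, bolted to a fixed dark brown plywood bed 350 x 190 mm, top 18 mm above the ledge. Origin: centre of the plywood's underside; x along the push rod from trigger to end fence, z up. Along x: tail of the rod to -0.25 m, red head -0.171 to -0.093 (66 mm wide foot, 94 mm high), black pistol grip and orange trigger on top of it, thrust plate, gap, board, fence face at 0.145.
- grip_back (a point): middle of the rear face of the fixed black upright grip, 125 mm above the ledge; the grip is 15 mm deep along x of the clamp, 24 mm wide, its top 157 mm above the ledge. Over grip and trigger at this height: 47 mm along x with the trigger released (54 mm at the trigger's top edge), 31 to 33 mm fully squeezed; the squeezed pair's middle is then 16 mm ahead of this point.
- trigger: orange lever in front of the grip, 18 mm wide in y, 9 mm thick; origin on its hinge pin, 83 mm above the ledge; axes as the clamp's when released. Released it leans forward 0.43 rad; its top edge is 62 mm from the pin, 30 mm ahead of it along x, 139 mm above the ledge. It is squeezed back towards the grip, up to 0.37 rad, against 2 to 3 N, and springs back when let go; the rod then stays.
- trigger_front (a point): point on the trigger's front face 45 mm along it from the pin; 122 mm above the ledge when released; moves 16 mm in a full stroke, which drives the rod about 12 mm (4 mm teeth). The plate presses about 1.2 times as hard as the trigger is pushed here (1.5 times for its top edge), less 6 N. As in a dripless caulking gun, pressure drops below 4 N when the trigger is let go.
- ram: the clamp's toothed steel push rod (10 mm square, centre 32 mm above the ledge) with the thrust plate it carries; origin on the rod's centre line, plate_face 64 mm ahead of it. It slides along +x of the clamp by up to 85 mm, driven by the trigger; 3 N of drag holds it where it is.
- plate_face (a point): centre of the front face of the thrust plate (64 mm wide in y, from 20 to 44 mm above the ledge) at the front end of the rod, facing +x of the clamp. A spring behind the plate gives 15 N per mm, up to 8 mm, then it is solid. Good pressure is 10 to 45 N; above 60 N the bamboo is crushed. At the start the gap from plate to board is 84 to 101 mm.
- board: bamboo chopping board with its stave missing, loose, flat on the plywood 1 to 4 mm from the end fence: 105 mm along x, 180 mm along y, 18 mm thick; origin: centre of its underside; axes like the clamp's. The stave belongs against the long edge facing the thrust plate; with the joint shut its origin lies at x = -0.070 m, y = 0 in the board's frame.
- stave: loose bamboo stave, a plain flat bar 35 mm wide (its x) by 180 mm long (its y) by 18 mm thick, about 85 g, lying flat on the ledge to the left or right of the clamp; origin: centre of its underside. Either long edge may go to the board.
- lid: loose orange silicone pot lid, 136 mm across, 38 mm high with its knob; origin: centre of its underside; a bystander
- bowl: loose white ceramic rice bowl, 116 mm across, 62 mm high; origin: centre of its foot; a bystander
- jar: loose clear plastic spice jar with red twist cap, 49 mm across, 90 mm high; origin: centre of its underside; a bystander
- glue: loose white glue bottle with blue nozzle, 34 mm across, 106 mm high; origin: centre of its underside; a bystander
- cup: loose blue ceramic tea cup, 68 mm across, 55 mm high; origin: centre of its underside; a bystander
Things that resemble listed ones, but are neither listed nor needed, are in the scene too. Of the things that look like the stave, take the one that is farthest to the robot's right at the start.

How it is judged:
On the way, in this order (a step that is already met when the one before it is completed fails the run):
1. the stave lies flat on the plywood between thrust plate and board, along the board, and has been let go (x of stave in the frame of clamp between -0.05 and 0.027 m and y of stave in the frame of clamp between -0.025 and 0.025 m and z of stave in the frame of clamp between 0.0155 and 0.0205 m and angle between the y axis of stave and the y axis of clamp, either way round below 0.15 rad and contact force between the fingers and stave below 0.2 N and linear speed of stave below 0.03 m/s), for 0.2 s.
2. the thrust plate bears on the stave (contact force between ram and stave above 4 N), for 0.1 s.
At the end, for the whole second after the job is handed in: The stave lies flat on the plywood with its joint to the board shut (within 2.5 mm), ends level with the board's within 10 mm, the thrust plate pressing it with 8 to 60 N, and the gripper still squeezing the trigger with more than 3 N, not touching the stave (x of stave in the frame of board between -0.0725 and -0.067 m and y of stave in the frame of board between -0.01 and 0.01 m and z of stave in the frame of board between -0.003 and 0.003 m and z of stave in the frame of clamp between 0.0155 and 0.0205 m and angle between the y axis of stave and the y axis of board, either way round below 0.04 rad and contact force between ram and stave between 8 and 60 N and contact force between the fingers and trigger above 3 N and contact force between the fingers and stave below 0.2 N and linear speed of stave below 0.02 m/s); the arm keeps its last pose, push and grip.
It fails at once if the bamboo is crushed: the plate presses the stave with more than 60 N (contact force between ram and stave above 60 N).
It fails at once if the stave is dropped (falls or flies faster than 0.6 m/s out of the fingers) (contact force between the fingers and stave below 0.1 N and linear speed of stave above 0.6 m/s).
It fails at once if the jaw is brought forward by hand: the fingers or arm bear on the rod or thrust plate with more than 5 N while it stands over 20 mm ahead of its rearmost position (it starts within 12 mm of it) (x of ram in the frame of clamp above -0.105 m and contact force between any of the fingers, the arm and ram above 5 N).
It fails at once if a bystander (lid, bowl, jar, glue bottle or cup) is moved by more than 30 mm (distance of any of lid, bowl, jar, glue, cup from where it was at the start of the episode above 0.03 m).
It also fails if it takes over 58 s, if anything falls off the work surface, if the arm or the gripper's body presses on something with over 40 N, if the wrist force passes 120 N, or if a joint passes its speed limit or range.

## Working session

There is one attempt and no reset: what is moved stays moved. The work goes in short steps, Python scripts to look and compute and a tool call to move; the robot and the scene stay as the last step left them, time stands still between calls to the robot, and variables do not carry over. Pictures are saved under pics/ and viewed, at most 11 in all, crops included, and the job is handed in when it is done.

Besides the shell and the picture viewer there is one more tool, called as name(argument=value, ...) on one line, values as JSON. move_arm: Moves the arm, as the interface text tells. Its arguments: {"type":"object","properties":{"increments":{"type":"array"},"newtons":{"type":"number"}},"required":["increments"]}

```bash
mkdir -p pics
cat > h.py <<'E'
import numpy as np, cv2
from workcell import env, cams
def get(n):
    c=cams.camera(n); K=np.array([[c["fx"],0,c["cx"]],[0,c["fy"],c["cy"]],[0,0,1.]])
    return c["pixels"],K,np.array(c["dist_coeffs"],float),np.array(c["R"]),np.array(c["t"])
def world(px,z,cam):
    _,K,d,R,t=cam
    u=cv2.undistortPoints(np.array(px,float).reshape(-1,1,2),K,d)[:,0]
    r=np.c_[u,np.ones(len(u))]@R; o=-R.T@t
    return o+r*((np.broadcast_to(z,len(u))-o[2])/r[:,2])[:,None]
def pix(X,cam):
    _,K,d,R,t=cam
    return cv2.projectPoints(np.array(X,float).reshape(-1,1,3),cv2.Rodrigues(R)[0],t,K,d)[0][:,0]
E
python3 - <<'E'
from h import *
for n in("top","scene"):
    c=get(n); cv2.imwrite(f"pics/{n}0.png",cv2.resize(c[0],(800,600),interpolation=cv2.INTER_CUBIC)); np.save(n+"0.npy",c[0]); print(n,-c[3].T@c[4])
print(env.state())
E
```

```text
top [0.31518533 0.04176762 1.20434321]
scene [1.18053899e+00 5.99431860e-05 7.06579559e-01]
{'clock': 0.1, 'joint_positions': array([ 1.26029963,  0.31165286,  0.01397246,  1.51287193, -0.00441991,
        1.3191819 , -0.02716637]), 'qvel': array([ 0.00077413, -0.00138214, -0.00125603, -0.00452018, -0.00271442,
       -0.00101561,  0.00171774]), 'effort': array([ 7.89856967e-04, -3.80855620e+01,  1.46648074e-01, -2.31242430e+01,
        1.22090339e-02,  8.08633369e-03,  4.50341145e-05]), 'ee_pos': array([ 0.14593325, -0.52965065,  0.24133568]), 'tcp_rot': array([-1.02753577e-03,  9.90973226e-01,  1.34055888e-01, -1.70499685e-04]), 'force': array([ 0.31046979, -0.8219405 ,  0.82494265]), 'wrist_torque': array([ 0.03620219, -0.03559768,  0.01780939]), 'gripper_force': 0.0, 'grip_width': 0.08543043983304464}
```

View pics/top0.png

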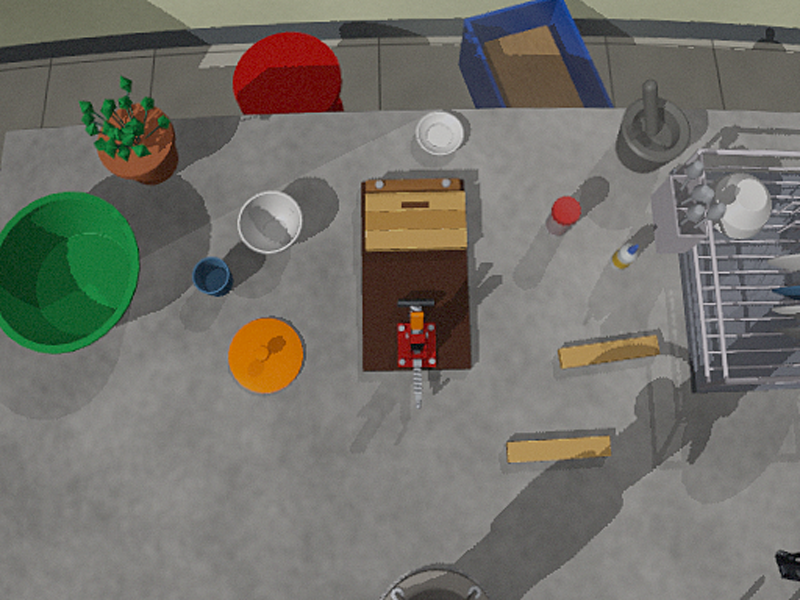

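View pics/scene0.png

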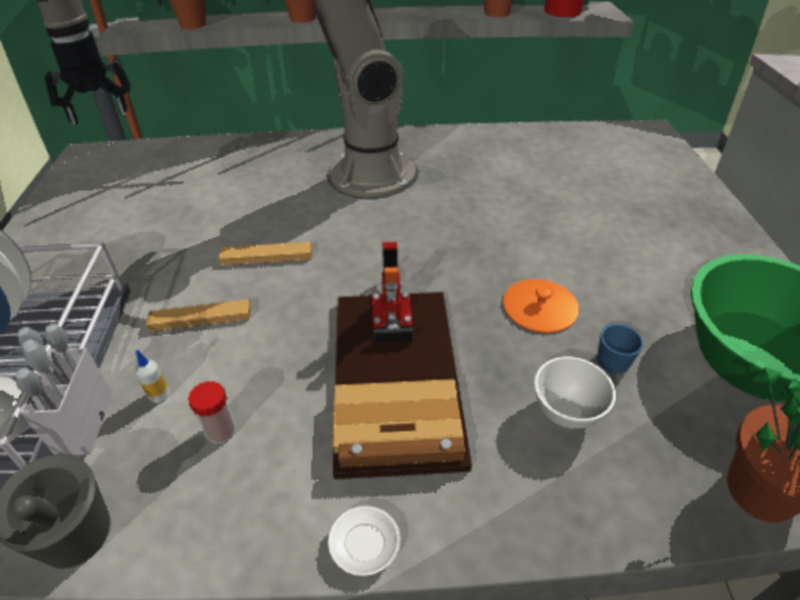

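The top view shows two stave-like bars, at (608,351) and (558,449). The robot's right is image right, so the wanted one is (608,351). The clamp bed is at about (415,275) with +x up the picture. The scene view agrees with this.

Run:
```python
from h import *
c=get("top"); im=c[0]; s=0.64
hsv=cv2.cvtColor(im,cv2.COLOR_BGR2HSV)
def blob(mask,box):
    m=np.zeros_like(mask); x0,y0,x1,y1=[int(v*s) for v in box]; m[y0:y1,x0:x1]=mask[y0:y1,x0:x1]
    n,l,st,_=cv2.connectedComponentsWithStats(m); k=1+np.argmax(st[1:,4]); return (l==k).astype(np.uint8)
def rect(m,z,grow=0.5):
    cs=max(cv2.findContours(m,cv2.RETR_EXTERNAL,cv2.CHAIN_APPROX_NONE)[0],key=len)[:,0]
    w=world(cs,z,c)[:,:2]
    (cx,cy),(a,b),th=cv2.minAreaRect((w*1000).astype(np.float32)); return np.round([cx,cy,a,b,th],1)
wood=((hsv[...,0]>10)&(hsv[...,0]<28)&(hsv[...,1]>90)&(hsv[...,2]>100)).astype(np.uint8)
print("stave",rect(blob(wood,(540,325,680,380)),.018))
print("other",rect(blob(wood,(490,425,630,475)),.018))
print("board",rect(blob(wood,(355,190,475,255)),.036))
v=hsv[...,2]
for p in [(420,280),(420,185),(520,280)]: print(p,hsv[int(p[1]*s),int(p[0]*s)])
brown=((hsv[...,2]<80)&((hsv[...,0]<12)|(hsv[...,0]>172))&(hsv[...,1]>110)).astype(np.uint8)
b=blob(brown|wood,(350,170,490,380)); print("ply",rect(b,.018))
for n,box in {"stave":(540,320,680,385),"clamp":(340,160,500,420)}.items():
    x0,y0,x1,y1=[int(q*s) for q in box]; 
    globals()[n]=im[y0:y1,x0:x1]
A=cv2.resize(clamp,None,fx=3.6,fy=3.6,interpolation=cv2.INTER_CUBIC)
c2=get("scene"); B=c2[0][150:310,200:310]; B=cv2.resize(B,None,fx=3.6,fy=3.6,interpolation=cv2.INTER_CUBIC)
h=max(A.shape[0],B.shape[0]); pad=lambda q:cv2.copyMakeBorder(q,0,h-q.shape[0],0,0,cv2.BORDER_CONSTANT)
o=np.hstack([pad(A),pad(B)]); print(o.shape, "A origin",int(340*s),int(160*s), A.shape); cv2.imwrite("pics/c1.png",o[:600,:800])
```

```text
stave [ 466.8 -318.6   35.9  182.9    6.3]
other [ 300.1 -218.8   34.8  182.3    1.5]
board [709.   17.  179.3 110.   90. ]
(420, 280) [ 12 151  64]
(420, 185) [ 15 159 127]
(520, 280) [ 15   8 123]
ply [620.9  20.7 190.  351.5  89.9]
(598, 767, 3) A origin 217 102 (598, 371, 3)
```

View pics/c1.png

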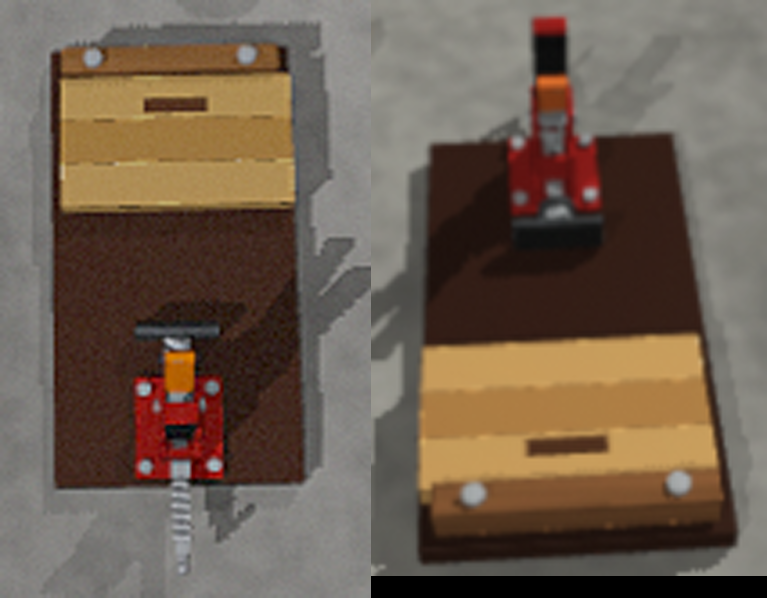

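The crop shows the ply's rear corners at (55,487) and (303,483), the board's front edge from (62,212) to (295,207), the plate at y≈330 and the grip top near (181,433). I'll convert these to world positions.

Run:
```python
from h import *
c=get("top")
P=lambda L:[((x+.5)/3.6-.5+217,(y+.5)/3.6-.5+102) for x,y in L]
w=lambda n,L,z: print(n,np.round(world(P(L),z,c)[:,:2]*1000,1).tolist())
w("ply RL,RR,FL",[(55,487),(303,483),(53,50),(288,45)],.018)
w("board rear L,R front L,R",[(62,208),(295,203),(61,77),(291,72)],.036)
w("plate top L R front",[(135,326),(219,325)],.044)
w("trigger top front L,R; rear",[(166,350),(195,350),(166,390),(195,390)],.139)
w("rod tail",[(182,572)],.032)
w("head foot RL RR FL FR",[(135,478),(223,477),(135,378),(222,375)],.03)
# stave corners subpixel by approxPoly of mask
hsv=cv2.cvtColor(c[0],cv2.COLOR_BGR2HSV)
m=((hsv[...,0]>10)&(hsv[...,0]<28)&(hsv[...,1]>90)&(hsv[...,2]>130)).astype(np.uint8)
M=np.zeros_like(m);M[205:245,345:440]=m[205:245,345:440]
q=np.argwhere(M)[:,::-1]; W=world(q,.018,c)[:,:2]*1000; mu=W.mean(0); u,s,v=np.linalg.svd(W-mu,full_matrices=0)
print("stave",mu,v[0],np.degrees(np.arctan2(v[0][1],v[0][0])),np.sqrt(12/len(W))*s)
# clamp pose check: board centroid
M=np.zeros_like(m);M[120:165,225:305]=m[120:165,225:305]
q=np.argwhere(M)[:,::-1]; W=world(q,.036,c)[:,:2]*1000; mu=W.mean(0); u,s,v=np.linalg.svd(W-mu,full_matrices=0)
print("board",mu,v[0],np.sqrt(12/len(W))*s)
```

```text
ply RL,RR,FL [[444.4, 116.3], [442.8, -71.2], [794.8, 113.8], [794.3, -74.5]]
board rear L,R front L,R [[657.6, 107.1], [657.2, -72.4], [764.7, 106.6], [764.3, -74.0]]
plate top L R front [[561.7, 52.8], [560.9, -10.4]]
trigger top front L,R; rear [[524.1, 31.0], [523.6, 11.0], [496.1, 31.7], [495.7, 11.8]]
rod tail [[377.5, 22.3]]
head foot RL RR FL FR [[448.5, 55.5], [447.6, -10.3], [524.4, 53.8], [525.1, -12.0]]
stave [ 467.90321371 -304.65069587] [-0.15342714  0.98815996] 98.82558713980053 [185.08673061  34.4865438 ]
board [710.23436684  17.86406798] [-0.02365075 -0.99972028] [181.81745887 108.47958962]
```

move_arm(increments=[[[0.0333,-0.0107,0,0,0,0,0.8],[0.0333,-0.0107,0,0,0,0,0.8],[0.0333,-0.0107,0,0,0,0,0.8],[0.0333,-0.0107,0,0,0,0,0.8],[0.0333,-0.0107,0,0,0,0,0.8],[0.0333,-0.0107,0,0,0,0,0.8],[0.0333,-0.0107,0,0,0,0,0.8],[0.0333,-0.0107,0,0,0,0,0.8],[0.0333,-0.0107,0,0,0,0,0.8],[0.0333,-0.0107,0,0,0,0,0.8],[0.0333,-0.0107,0,0,0,0,0.8],[0,0,0,0,0,-7,0.8],[0,0,0,0,0,-7,0.8],[0,0,0,0,0,-7,0.8],[0,0,0,0,0,-7,0.8],[0,0,0,0,0,-7,0.8],[0,0,0,0,0,-7,0.8],[0,0,0,0,0,-7,0.8],[0,0,0,0,0,-7,0.8],[0,0,0,0,0,-7,0.8]]])

```text
clock: 1.92
ee_pos: [0.4678, -0.3195, 0.2421]
tcp_rot: [-0.0, 0.773, 0.634, -0.0]
force: [-1.1, 0.2, -0.5]
grip_width: 0.0684
gripper_force: 0.0
```

move_arm(increments=[[[0,0,0.02,0,0,-6.1,0.8],[0,0,0.03,0,0,-6.1,0.8],[0,0,0.03,0,0,-6,0.8],[0,0,0.03,0,0,0,0.8],[0,0,0,0,0,0,0.8],[0,0,0,0,0,0,0.8]]])

```text
clock: 2.42
ee_pos: [0.4666, -0.319, 0.1309]
tcp_rot: [-0.002, 0.665, 0.746, -0.0]
force: [0.4, -0.5, 1.1]
grip_width: 0.0683
gripper_force: 0.0
```

```bash
cat >> h.py <<'E'
from scipy.spatial.transform import Rotation as Ro
def tool():
    s=env.state(); q=s["tcp_rot"]; R=Ro.from_quat([q[1],q[2],q[3],q[0]]).as_matrix()
    return np.array(s["ee_pos"]),R,s
def show(target=None,yaw=None):
    p,R,s=tool(); print("clock",s["clock"],"p",p.round(4),"yawY",np.degrees(np.arctan2(R[1,1],R[0,1])).round(2),"zaxis",R[:,2].round(4),"F",np.round(s["force"],1),"w",round(s["grip_width"],4),"gf",s["gripper_force"])
    if target is not None: print("tool delta mm",(R.T@(np.array(target)-p)*1000).round(1))
E
python3 - <<'E'
from h import *
show([.4668,-.3186,.014])
c=get("scene"); cv2.imwrite("pics/s2.png",cv2.resize(c[0][90:250,60:320],None,fx=3,fy=3,interpolation=cv2.INTER_CUBIC))
d=get("top"); 
# predicted stave top corners from estimate, in scene crop
a=np.radians(6.5); X=np.array([np.cos(a),np.sin(a)]); Y=np.array([-X[1],X[0]]); C=np.array([.4668,-.3186])
L=[np.r_[C+i*.0175*X+j*.09*Y,.018] for i,j in((1,1),(1,-1),(-1,-1),(-1,1))]
print(((pix(L,c)-[60,90])*3).round())
E
```

```text
clock 2.4167 p [ 0.4666 -0.319   0.1309] yawY 6.57 zaxis [-0.0036  0.0025 -1.    ] F [ 0.4 -0.5  1.1] w 0.0683 gf 0.0
tool delta mm [  0.    0.6 116.9]
[[300. 328.]
 [102. 353.]
 [108. 326.]
 [300. 302.]]
```

View pics/s2.png

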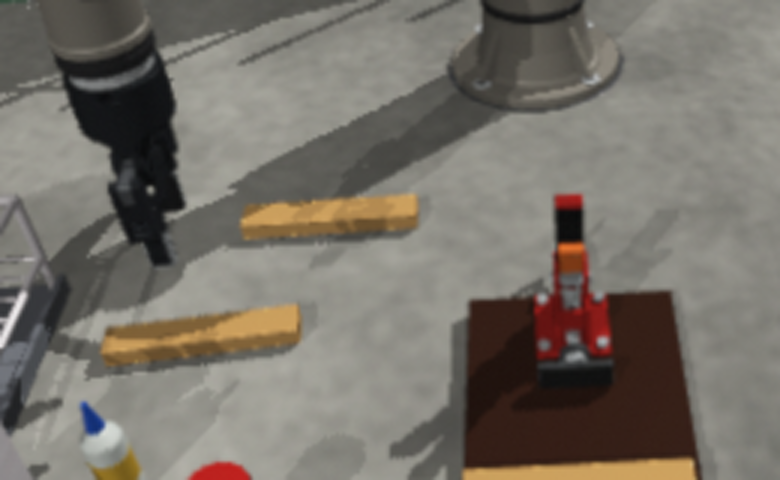

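The scene crop shows the stave's top corners at about (300,328), (103,350), (107,327) and (300,305), which matches my predicted pose. I'll descend and grip.

move_arm(increments=[[[0,0,0.03,0,0,0,0.8],[0,0,0.03,0,0,0,0.8],[0,0,0.03,0,0,0,0.8],[0,0,0.015,0,0,0,0.8],[0,0,0.011,0,0,0,0.8],[0,0,0,0,0,0,0.8],[0,0,0,0,0,0,0.2],[0,0,0,0,0,0,0.2],[0,0,0,0,0,0,0.2],[0,0,0,0,0,0,0.2],[0,0,0,0,0,0,0.2],[0,0,0,0,0,0,0.2]]], newtons=40)

```text
clock: 3.52
ee_pos: [0.4699, -0.3205, 0.0186]
tcp_rot: [0.002, 0.665, 0.747, 0.0]
force: [-0.7, -0.4, 5.6]
grip_width: 0.0336
gripper_force: 41.2
```

move_arm(increments=[[[0,0,-0.015,0,0,0,0.2],[0,0,-0.03,0,0,0,0.2],[0,0,-0.035,0,0,0,0.2],[0,0,-0.035,0,0,0,0.2],[0,0,-0.03,0,0,0,0.2],[0,0,-0.015,0,0,0,0.2],[0,0,0,0,0,0,0.2],[0,0,0,0,0,0,0.2]]])

```text
clock: 4.18
ee_pos: [0.4683, -0.3197, 0.1772]
tcp_rot: [0.001, 0.665, 0.747, -0.0]
force: [-0.3, -1.1, -2.1]
grip_width: 0.0338
gripper_force: 40.5
```

Run:
```python
from h import *
show([.6095,.0211,.16])
c=get("scene"); cv2.imwrite("pics/s3.png",cv2.resize(c[0][60:240,30:300],None,fx=2.9,fy=2.9,interpolation=cv2.INTER_CUBIC))
p,R,_=tool(); 
for z in(-.02,0.,.02):
  L=[p+R@[j*.09,i*.0175,z] for i,j in((1,1),(1,-1),(-1,-1),(-1,1))]; print(((pix(L,c)-[30,60])*2.9).round().tolist())
```

```text
clock 4.1833 p [ 0.4683 -0.3197  0.1772] yawY 6.61 zaxis [ 0.0016 -0.0015 -1.    ] F [-0.3 -1.1 -2.1] w 0.0338 gf 40.49671769142151
tool delta mm [322.3 179.4  16.9]
[[336.0, 253.0], [119.0, 280.0], [127.0, 255.0], [338.0, 229.0]]
[[341.0, 272.0], [127.0, 298.0], [135.0, 273.0], [343.0, 248.0]]
[[346.0, 291.0], [135.0, 317.0], [143.0, 291.0], [347.0, 266.0]]
```

View pics/s3.png

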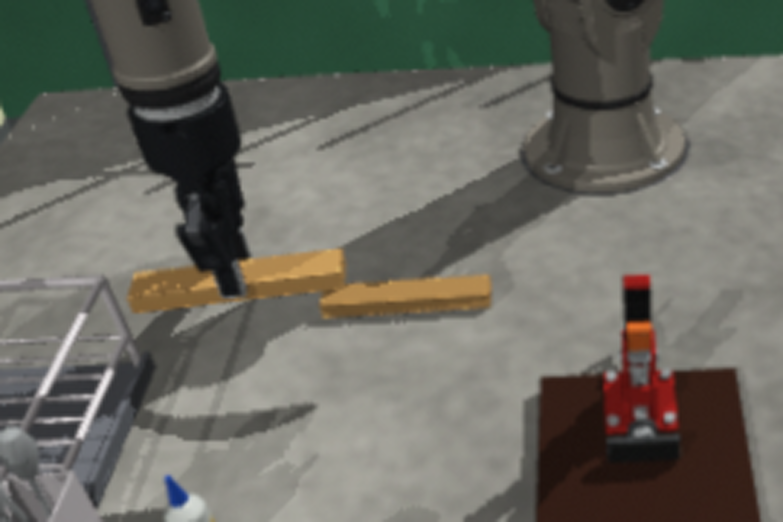

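The scene crop shows the stave held level, with its top face about level with the TCP and its ends about 2 mm towards +y of the tool. I'll carry it over the gap.

move_arm(increments=[[[0.0144,0.0081,0,0,0,0,0.2],[0.0288,0.0162,0,0,0,0,0.2],[0.0288,0.0162,0,0,0,0,0.2],[0.0288,0.0162,0,0,0,0,0.2],[0.0288,0.0162,0,0,0,0,0.2],[0.0288,0.0162,0,0,0,0,0.2],[0.0288,0.0162,0,0,0,0,0.2],[0.0288,0.0162,0,0,0,0,0.2],[0.0288,0.0162,0,0,0,0,0.2],[0.0288,0.0162,0,0,0,0,0.2],[0.0288,0.0162,0,0,0,0,0.2],[0.0144,0.0081,0,0,0,0,0.2],[0,0,0,0,0,3.6,0.2],[0,0,0,0,0,3.5,0.2],[0,0,0.02,0,0,0,0.2],[0,0,0.03,0,0,0,0.2],[0,0,0.02,0,0,0,0.2],[0,0,0,0,0,0,0.2],[0,0,0,0,0,0,0.2]]])

```text
clock: 5.82
ee_pos: [0.6062, 0.0153, 0.1032]
tcp_rot: [-0.002, 0.71, 0.704, -0.003]
force: [0.5, -0.1, 0.1]
grip_width: 0.0337
gripper_force: 40.4
```

Run:
```python
from h import *
show([.609,.0155,.038])
c=get("scene"); cv2.imwrite("pics/s4.png",cv2.resize(c[0][110:310,170:340],None,fx=3,fy=3,interpolation=cv2.INTER_CUBIC))
p,R,_=tool()
L=[p+R@[j*.09,i*.0175,0] for i,j in((1,1),(1,-1),(-1,-1),(-1,1))]; print(((pix(L,c)-[170,110])*3).round().tolist())
```

```text
clock 5.8167 p [0.6062 0.0153 0.1032] yawY -0.48 zaxis [-6.9e-03 -2.0e-04 -1.0e+00] F [ 0.5 -0.1  0.1] w 0.0337 gf 40.43121635913849
tool delta mm [ 0.2  3.3 65.2]
[[359.0, 307.0], [122.0, 317.0], [124.0, 284.0], [354.0, 274.0]]
```

View pics/s4.png

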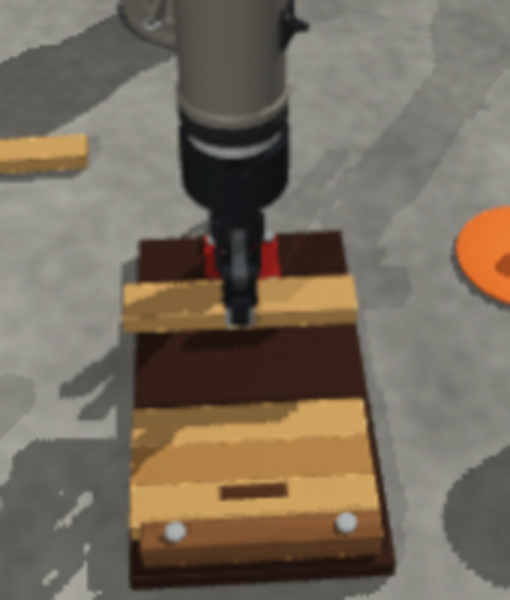

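The stave is level over the gap, with its ends at x≈124 and 358 as predicted. I'll lower it slowly.

move_arm(increments=[[[0,0.001,0.02,0,0,0,0.2],[0,0,0.02,0,0,0,0.2],[0,0,0.012,0,0,0,0.2],[0,0,0.005,0,0,0,0.2],[0,0,0.003,0,0,0,0.2],[0,0,0,0,0,0,0.2],[0,0,0,0,0,0,0.2],[0,0,0,0,0,0,0.2]]])

```text
clock: 6.53
ee_pos: [0.6106, 0.0159, 0.0476]
tcp_rot: [0.001, 0.71, 0.704, 0.001]
force: [-0.7, -0.5, -1.2]
grip_width: 0.0335
gripper_force: 40.4
```

move_arm(increments=[[[0,0,0.002,0,0,0,0.2],[0,0,0.001,0,0,0,0.2],[0,0,0.001,0,0,0,0.2],[0,0,0,0,0,0,0.2],[0,0,0,0,0,0,0.2]]])

```text
clock: 6.95
ee_pos: [0.6095, 0.0157, 0.0422]
tcp_rot: [-0.0, 0.71, 0.704, -0.0]
force: [-0.6, -0.1, -0.0]
grip_width: 0.034
gripper_force: 40.4
```

move_arm(increments=[[[0,0,0.002,0,0,0,0.2],[0,0,0.001,0,0,0,0.2],[0,0,0.001,0,0,0,0.2],[0,0,0,0,0,0,0.2],[0,0,0,0,0,0,0.2]]])

```text
clock: 7.37
ee_pos: [0.6095, 0.0157, 0.0381]
tcp_rot: [-0.0, 0.71, 0.704, -0.0]
force: [0.6, 0.5, -1.3]
grip_width: 0.0338
gripper_force: 40.4
```

move_arm(increments=[[[0,0,0.001,0,0,0,0.2],[0,0,0.001,0,0,0,0.2],[0,0,0,0,0,0,0.2],[0,0,0,0,0,0,0.2]]])

```text
clock: 7.7
ee_pos: [0.6097, 0.0158, 0.0367]
tcp_rot: [0.0, 0.71, 0.704, 0.0]
force: [-1.0, -0.1, 1.9]
grip_width: 0.0337
gripper_force: 40.8
```

move_arm(increments=[[[0,0,0.001,0,0,0,0.2],[0,0,0,0,0,0,0.2],[0,0,0,0,0,0,0.41],[0,0,0,0,0,0,0.43],[0,0,0,0,0,0,0.46],[0,0,0,0,0,0,0.5],[0,0,0,0,0,0,0.53],[0,0,0,0,0,0,0.53]]])

```text
clock: 8.37
ee_pos: [0.6094, 0.0157, 0.035]
tcp_rot: [-0.0, 0.71, 0.704, -0.0]
force: [0.0, -0.6, 0.8]
grip_width: 0.0453
gripper_force: 0.0
```

Run:
```python
from h import *
show()
```

```text
clock 8.3667 p [0.6094 0.0157 0.035 ] yawY -0.5 zaxis [-4.e-04  0.e+00 -1.e+00] F [ 0.  -0.6  0.8] w 0.0453 gf 0.0
```

move_arm(increments=[[[0,0,-0.01,0,0,0,0.53],[0,0,-0.02,0,0,0,0.53],[0,0,-0.03,0,0,0,0.53],[0,0,-0.035,0,0,0,0.53],[0,0,-0.035,0,0,0,0.53],[0,0,-0.035,0,0,0,0.8],[0,0,-0.03,0,0,0,0.8],[-0.03,0,-0.01,0,0,0,0.8],[-0.04,0,0,0,0,0,0.8],[-0.04,0,0,0,0,0,0.8],[-0.04,0,0,0,0,0,0.8],[-0.04,0,0,0,0,0,0.8],[-0.02,0,0,0,0,0,0.8],[0,0,0,0,0,0,0.8]]])

```text
clock: 9.53
ee_pos: [0.6061, -0.204, 0.2403]
tcp_rot: [0.002, 0.714, 0.7, -0.003]
force: [0.4, -1.2, 0.5]
grip_width: 0.0683
gripper_force: 0.0
```

Run:
```python
from h import *
show()
a=get("top"); c=get("scene")
A=cv2.resize(a[0][100:275,215:320],None,fx=3.4,fy=3.4,interpolation=cv2.INTER_CUBIC)
B=cv2.resize(c[0][140:290,205:305],None,fx=3.4,fy=3.4,interpolation=cv2.INTER_CUBIC)
B=cv2.copyMakeBorder(B,0,A.shape[0]-B.shape[0],0,0,cv2.BORDER_CONSTANT)
cv2.imwrite("pics/c5.png",np.hstack([A,B])); print(A.shape)
```

```text
clock 9.5333 p [ 0.6061 -0.204   0.2403] yawY -1.2 zaxis [-0.001  -0.0062 -1.    ] F [ 0.4 -1.2  0.5] w 0.0683 gf 0.0
(595, 357, 3)
```

View pics/c5.png

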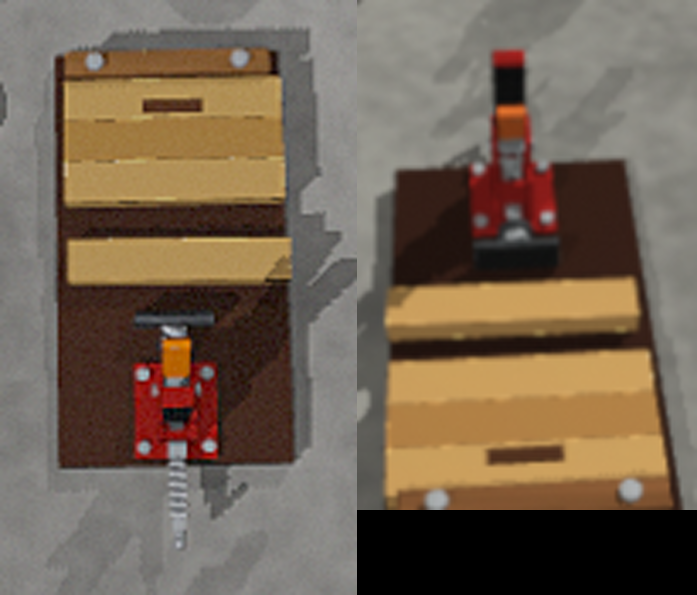

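The top view (left) shows the stave flat between plate and board. Its ends are at x=68 and 291, and the board's are at 65.5 and 284. The grip cap spans rows 388–407 and the trigger top rows 338–377.

Run:
```python
from h import *
a=get("top"); c=get("scene")
T=lambda L:[((x+.5)/3.4-.5+215,(y+.5)/3.4-.5+100) for x,y in L]
S=lambda L:[((x-357+.5)/3.4-.5+205,(y+.5)/3.4-.5+140) for x,y in L]
w=lambda n,q,z,cam: print(n,(world(q,z,cam)[:,:2]*1000).round(1).tolist())
w("stave RL RR FL FR",T([(69,283),(291,279),(69,240),(291,238)]),.036,a)
w("board RL RR",T([(66,204),(284,202)]),.036,a)
w("scene stave front L R, board rear L R",S([(386,316),(638,304),(388,363),(650,350)]),.036,c)
w("cap rear L R, front",T([(163,407),(193,407),(163,388),(193,388)]),.157,a)
w("scene cap rear/front",S([(493,52),(524,52),(493,66),(524,66)]),.157,c)
w("trigger top: front, rear",T([(163,338),(190,338),(163,377),(190,377)]),.139,a)
w("scene trigger top edge",S([(497,106),(526,106)]),.139,c)
w("plate",T([(135,316),(213,314)]),.044,a)
```

```text
stave RL RR FL FR [[590.7, 104.9], [589.6, -74.1], [626.5, 104.4], [623.8, -75.5]]
board RL RR [[656.9, 106.5], [654.2, -71.1]]
scene stave front L R, board rear L R [[616.4, -75.4], [617.2, 104.8], [658.5, -72.9], [659.1, 108.0]]
cap rear L R, front [[470.1, 32.8], [469.6, 11.5], [483.8, 32.5], [483.3, 11.1]]
scene cap rear/front [[473.0, 9.9], [474.6, 32.5], [489.4, 9.3], [491.0, 31.6]]
trigger top: front, rear [[523.6, 31.4], [523.1, 11.7], [494.8, 32.1], [494.3, 12.5]]
scene trigger top edge [[512.9, 10.8], [514.4, 31.5]]
plate [[560.6, 52.3], [560.6, -9.9]]
```

move_arm(increments=[[[0.016,-0.008,0,0,0,0,0.8],[0.032,-0.0155,0,0,0,0,0.8],[0.032,-0.0155,0,0,0,0,0.8],[0.032,-0.0155,0,0,0,0,0.8],[0.032,-0.0155,0,0,0,0,0.8],[0.032,-0.0155,0,0,0,0,0.8],[0.026,-0.0135,0,0,0,0,0.8],[0.016,-0.008,0,0,0,0,0.8],[0,0,0,0,0,0,0.8],[0,0,0,0,0,0,0.8],[0,0,0,0,0,0,0.8]]], newtons=20)

```text
clock: 10.65
ee_pos: [0.5028, 0.0247, 0.2406]
tcp_rot: [0.001, 0.71, 0.705, -0.0]
force: [-0.3, -1.1, -0.6]
grip_width: 0.0683
gripper_force: 0.0
```

Run:
```python
from h import *
show([.502,.022,.122])
```

```text
clock 10.65 p [0.5028 0.0247 0.2406] yawY -0.42 zaxis [ 8.e-04 -1.e-03 -1.e+00] F [-0.3 -1.1 -0.6] w 0.0683 gf 0.0
tool delta mm [ -2.6  -0.9 118.6]
```

move_arm(increments=[[[-0.0025,-0.0048,0,0,0,0,0.8],[0,0,0.02,0,0,0,0.8],[0,0,0.03,0,0,0,0.8],[0,0,0.03,0,0,0,0.8],[0,0,0.02,0,0,0,0.8],[0,0,0.0185,0,0,0,0.8],[0,0,0,0,0,0,0.8],[0,0,0,0,0,0,0.8],[0,0,0,0,0,0,0.8]]])

```text
clock: 11.4
ee_pos: [0.4988, 0.0216, 0.1228]
tcp_rot: [0.001, 0.711, 0.704, 0.001]
force: [-0.7, 1.1, 1.0]
grip_width: 0.068
gripper_force: 0.0
```

Run:
```python
from h import *
show([.502,.022,.122])
c=get("scene"); cv2.imwrite("pics/s6.png",cv2.resize(c[0][110:260,190:320],None,fx=4,fy=4,interpolation=cv2.INTER_CUBIC))
```

```text
clock 11.4 p [0.4988 0.0216 0.1228] yawY -0.57 zaxis [ 1.8e-03  1.0e-04 -1.0e+00] F [-0.7  1.1  1. ] w 0.068 gf 0.0
tool delta mm [0.4 3.2 0.8]
```

View pics/s6.png

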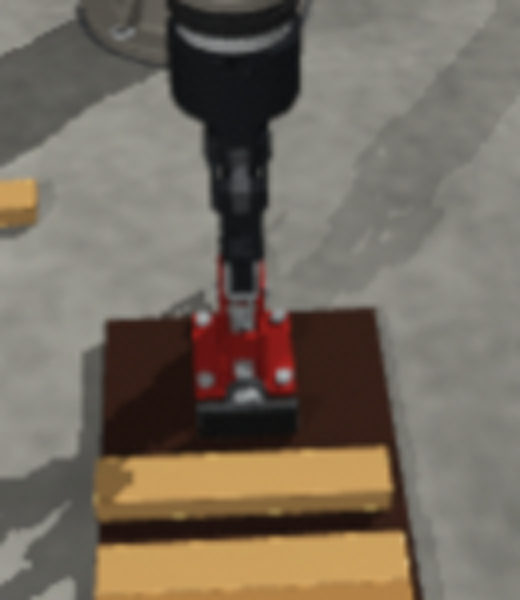

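The fingers now straddle the grip and trigger at about (240,260) without contact. First stroke.

move_arm(increments=[[[0,-0.001,0,0,0,0,0.72],[0,-0.002,0,0,0,0,0.65],[0,-0.002,0,0,0,0,0.58],[0,-0.002,0,0,0,0,0.51],[0,-0.002,0,0,0,0,0.44],[0,-0.002,0,0,0,0,0.37],[0,-0.001,0,0,0,0,0.3],[0,0,0,0,0,0,0.3],[0,0,0,0,0,0,0.3]]], newtons=20)

```text
clock: 12.2
ee_pos: [0.4874, 0.0226, 0.1241]
tcp_rot: [0.002, 0.71, 0.704, 0.001]
force: [1.6, -0.2, 8.1]
grip_width: 0.0315
gripper_force: 20.0
```

Run:
```python
from h import *
show()
a=get("scene")
```

```text
clock 12.2 p [0.4874 0.0226 0.1241] yawY -0.45 zaxis [ 4.4e-03 -5.0e-04 -1.0e+00] F [ 1.6 -0.2  8.1] w 0.0315 gf 20.036287342663854
```

move_arm(increments=[[[0,0.001,0,0,0,0,0.4],[0,0.002,0,0,0,0,0.47],[0,0.002,0,0,0,0,0.54],[0,0.002,0,0,0,0,0.61],[0,0.002,0,0,0,0,0.68],[0,0.002,0,0,0,0,0.75],[0,0.001,0,0,0,0,0.8],[0,0,0,0,0,0,0.8],[0,0,0,0,0,0,0.8],[0,-0.001,0,0,0,0,0.72],[0,-0.002,0,0,0,0,0.65],[0,-0.002,0,0,0,0,0.58],[0,-0.002,0,0,0,0,0.51],[0,-0.002,0,0,0,0,0.44],[0,-0.002,0,0,0,0,0.37],[0,-0.001,0,0,0,0,0.3],[0,0,0,0,0,0,0.3],[0,0,0,0,0,0,0.3]]])

```text
clock: 13.75
ee_pos: [0.4874, 0.0225, 0.1239]
tcp_rot: [0.002, 0.71, 0.704, 0.001]
force: [0.9, -0.9, 8.4]
grip_width: 0.0313
gripper_force: 20.0
```

Run:
```python
from h import *
show()
c=get("scene"); cv2.imwrite("pics/s7.png",cv2.resize(c[0][170:290,200:310],None,fx=5,fy=5,interpolation=cv2.INTER_CUBIC))
print(((pix([[x,.022,.044] for x in (.561,.573,.585)],c)-[200,170])*5).round())
```

```text
clock 13.75 p [0.4874 0.0225 0.1239] yawY -0.46 zaxis [ 4.4e-03 -4.0e-04 -1.0e+00] F [ 0.9 -0.9  8.4] w 0.0313 gf 20.038811510894448
[[260. 208.]
 [262. 226.]
 [263. 244.]]
```

View pics/s7.png

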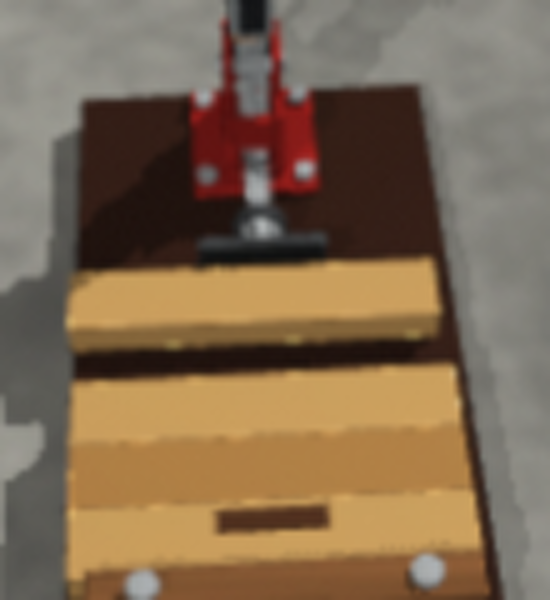

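After two strokes the plate's top edge is at y≈240, so it has advanced about 24 mm and sits just behind the stave. Two more strokes.

move_arm(increments=[[[0,0.001,0,0,0,0,0.4],[0,0.002,0,0,0,0,0.47],[0,0.002,0,0,0,0,0.54],[0,0.002,0,0,0,0,0.61],[0,0.002,0,0,0,0,0.68],[0,0.002,0,0,0,0,0.75],[0,0.001,0,0,0,0,0.8],[0,0,0,0,0,0,0.8],[0,0,0,0,0,0,0.8],[0,-0.001,0,0,0,0,0.72],[0,-0.002,0,0,0,0,0.65],[0,-0.002,0,0,0,0,0.58],[0,-0.002,0,0,0,0,0.51],[0,-0.002,0,0,0,0,0.44],[0,-0.002,0,0,0,0,0.37],[0,-0.001,0,0,0,0,0.3],[0,0,0,0,0,0,0.3],[0,0,0,0,0,0,0.3]]])

```text
clock: 15.3
ee_pos: [0.4874, 0.0225, 0.124]
tcp_rot: [0.002, 0.71, 0.704, 0.001]
force: [0.5, 0.2, 8.8]
grip_width: 0.0313
gripper_force: 20.0
```

move_arm(increments=[[[0,0.001,0,0,0,0,0.4],[0,0.002,0,0,0,0,0.47],[0,0.002,0,0,0,0,0.54],[0,0.002,0,0,0,0,0.61],[0,0.002,0,0,0,0,0.68],[0,0.002,0,0,0,0,0.75],[0,0.001,0,0,0,0,0.8],[0,0,0,0,0,0,0.8],[0,0,0,0,0,0,0.8],[0,-0.001,0,0,0,0,0.72],[0,-0.002,0,0,0,0,0.65],[0,-0.002,0,0,0,0,0.58],[0,-0.002,0,0,0,0,0.51],[0,-0.002,0,0,0,0,0.44],[0,-0.002,0,0,0,0,0.37],[0,-0.001,0,0,0,0,0.3],[0,0,0,0,0,0,0.3],[0,0,0,0,0,0,0.3]]])

```text
clock: 16.8
ee_pos: [0.4875, 0.0225, 0.1241]
tcp_rot: [0.002, 0.71, 0.704, 0.001]
force: [0.9, 0.2, 9.7]
grip_width: 0.0313
gripper_force: 20.0
```

Run:
```python
from h import *
show()
c=get("scene"); cv2.imwrite("pics/s8.png",cv2.resize(c[0][170:290,200:310],None,fx=5,fy=5,interpolation=cv2.INTER_CUBIC))
print(((pix([[x,.022,.044] for x in (.597,.609,.621)],c)-[200,170])*5).round())
```

```text
clock 16.8 p [0.4875 0.0225 0.1241] yawY -0.46 zaxis [ 4.5e-03 -5.0e-04 -1.0e+00] F [0.9 0.2 9.7] w 0.0313 gf 19.954182947985828
[[264. 262.]
 [266. 281.]
 [267. 300.]]
```

View pics/s8.png

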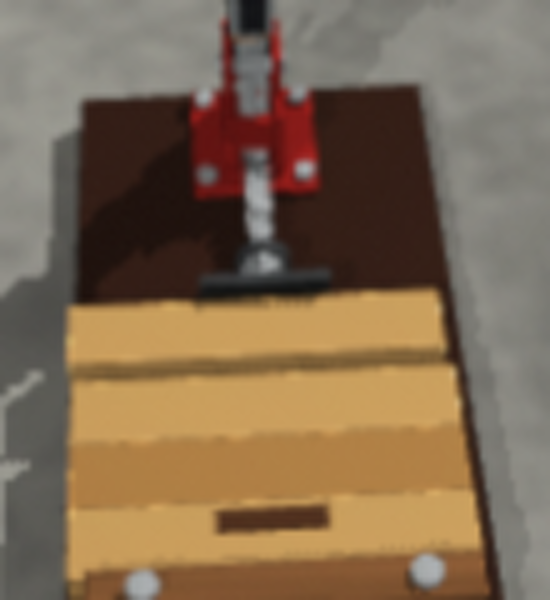

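The plate top is at y≈275 and has pushed the stave to about 13 mm from the board. I'll do stroke 5 more carefully.

move_arm(increments=[[[0,0.001,0,0,0,0,0.4],[0,0.002,0,0,0,0,0.47],[0,0.002,0,0,0,0,0.54],[0,0.002,0,0,0,0,0.61],[0,0.002,0,0,0,0,0.68],[0,0.002,0,0,0,0,0.75],[0,0.001,0,0,0,0,0.8],[0,0,0,0,0,0,0.8],[0,0,0,0,0,0,0.8],[0,-0.001,0,0,0,0,0.72],[0,-0.002,0,0,0,0,0.65],[0,-0.002,0,0,0,0,0.58],[0,-0.002,0,0,0,0,0.51],[0,-0.001,0,0,0,0,0.47],[0,-0.001,0,0,0,0,0.44],[0,0,0,0,0,0,0.44]]])

```text
clock: 18.18
ee_pos: [0.4904, 0.0225, 0.1238]
tcp_rot: [0.002, 0.71, 0.704, 0.002]
force: [1.3, 0.2, 6.8]
grip_width: 0.0379
gripper_force: 4.6
```

move_arm(increments=[[[0,-0.001,0,0,0,0,0.41],[0,-0.001,0,0,0,0,0.38],[0,0,0,0,0,0,0.38],[0,0,0,0,0,0,0.38]]])

```text
clock: 18.52
ee_pos: [0.4879, 0.0225, 0.1237]
tcp_rot: [0.001, 0.71, 0.704, 0.001]
force: [-0.6, 0.6, 9.1]
grip_width: 0.0326
gripper_force: 5.7
```

move_arm(increments=[[[0,-0.001,0,0,0,0,0.3],[0,0,0,0,0,0,0.3],[0,0,0,0,0,0,0.3]]])

```text
clock: 18.77
ee_pos: [0.4874, 0.0225, 0.1239]
tcp_rot: [0.002, 0.71, 0.704, 0.001]
force: [0.9, -0.4, 9.6]
grip_width: 0.0318
gripper_force: 21.3
```

move_arm(increments=[[[0,0.001,0,0,0,0,0.4],[0,0.002,0,0,0,0,0.47],[0,0.002,0,0,0,0,0.54],[0,0.002,0,0,0,0,0.61],[0,0.002,0,0,0,0,0.68],[0,0.002,0,0,0,0,0.75],[0,0.001,0,0,0,0,0.8],[0,0,0,0,0,0,0.8],[0,0,0,0,0,0,0.8],[0,-0.001,0,0,0,0,0.72],[0,-0.001,0,0,0,0,0.67],[0,0,0,0,0,0,0.62],[0,0,0,0,0,0,0.58],[0,0,0,0,0,0,0.58]]])

```text
clock: 19.93
ee_pos: [0.4965, 0.0223, 0.123]
tcp_rot: [0.001, 0.71, 0.704, 0.001]
force: [-0.1, -0.3, 5.1]
grip_width: 0.05
gripper_force: 9.7
```

move_arm(increments=[[[0,-0.001,0,0,0,0,0.55],[0,0,0,0,0,0,0.55],[0,0,0,0,0,0,0.55]]])

```text
clock: 20.18
ee_pos: [0.4954, 0.0222, 0.1234]
tcp_rot: [0.001, 0.71, 0.704, 0.0]
force: [-3.3, -0.6, 8.1]
grip_width: 0.0474
gripper_force: 18.9
```

move_arm(increments=[[[0,-0.0005,0,0,0,0,0.5],[0,0,0,0,0,0,0.45],[0,0,0,0,0,0,0.45],[0,0,0,0,0,0,0.45]]])

```text
clock: 20.52
ee_pos: [0.4953, 0.0223, 0.1235]
tcp_rot: [0.001, 0.71, 0.704, 0.001]
force: [-2.2, 0.0, 8.1]
grip_width: 0.047
gripper_force: 19.5
```

Run:
```python
from h import *
show()
c=get("scene"); a=get("top")
A=cv2.resize(c[0][170:290,200:310],None,fx=4,fy=4,interpolation=cv2.INTER_CUBIC)
B=cv2.resize(a[0][100:210,215:305],None,fx=4,fy=4,interpolation=cv2.INTER_CUBIC)
B=cv2.copyMakeBorder(B,0,A.shape[0]-B.shape[0],0,0,cv2.BORDER_CONSTANT)
cv2.imwrite("pics/f.png",np.hstack([A,B])); show()
```

```text
clock 20.5167 p [0.4953 0.0223 0.1235] yawY -0.45 zaxis [ 2.9e-03 -8.0e-04 -1.0e+00] F [-2.2  0.   8.1] w 0.047 gf 19.463501572608948
clock 20.6167 p [0.4953 0.0223 0.1235] yawY -0.45 zaxis [ 3.e-03 -8.e-04 -1.e+00] F [-2.1 -0.2  8.2] w 0.0471 gf 19.468521997332573
```

View pics/f.png

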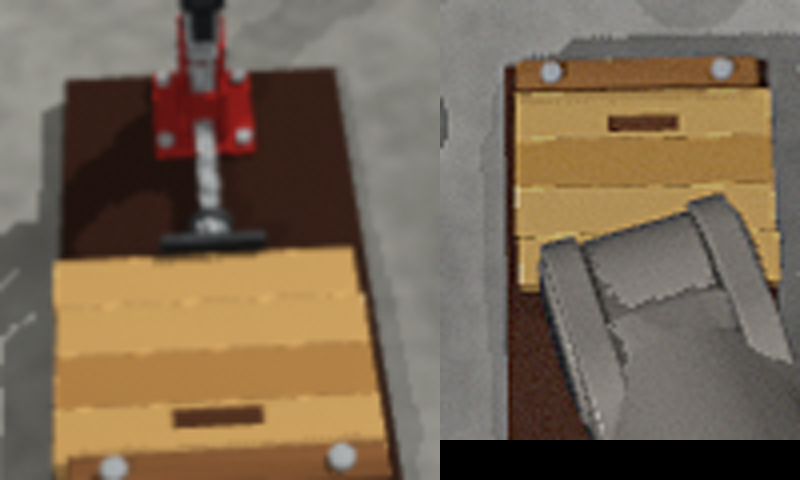

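The joint is shut, with no dark line between stave and board at about (200,300), and the ends are level in both views. The trigger has stalled under load. I'll firm the grip slightly and hand in.

move_arm(increments=[[[0,0,0,0,0,0,0.45],[0,-0.0003,0,0,0,0,0.45],[0,0,0,0,0,0,0.45],[0,0,0,0,0,0,0.45],[0,0,0,0,0,0,0.45],[0,0,0,0,0,0,0.45]]], newtons=24)

```text
clock: 21.12
ee_pos: [0.4949, 0.0223, 0.1236]
tcp_rot: [0.001, 0.71, 0.704, 0.001]
force: [-2.8, -0.9, 9.1]
grip_width: 0.0465
gripper_force: 23.2
```

Run:
```python
from h import *
show(); print(env.job_done()); show()
```

```text
clock 21.1167 p [0.4949 0.0223 0.1236] yawY -0.45 zaxis [ 0.0027 -0.001  -1.    ] F [-2.8 -0.9  9.1] w 0.0465 gf 23.150237537920475
the job is handed in; nothing more can be done
None
the job is handed in; nothing more can be done
```

The job is handed in at about 21 s: the stave is laid in the gap and pumped shut against the board, with the trigger still held at about 23 N grip (my estimate is 20–28 N at the plate). No verdict came back on whether it passed.

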